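# Close the sample box and hold the offset clamp bar over the shaker

### The job

Shut the hinged lid of the black sample box on the shaker fully. Then pick up the clamp bar that has the heavy square block at one end by its balance point, and hold it level and still a few centimetres above the shaker's two upright posts, block over the thick post and small round boss over the thin one, ready for someone to fasten it. Finish while still holding it there, clear of the shaker, and leave everything else on the bench alone.

Things in the scene. Friction and masses are not known exactly. Their poses are not given: they have to be found in the camera images.
- shaker: grey bench shaker, fixed: 230 (x) x 290 (y) mm, platform 70 mm high. Origin on the bench under its middle, z up, front is -x. In its middle a black sample box 140 (x) x 150 (y) mm, rim 130 mm above the bench, lid hinged on the +x rim. Beside the box two round steel posts: at y = +110 mm thick (36 mm across), at y = -110 mm thin (14 mm); both tops 150 mm above the bench.
- thick_post_top (a point): centre of the top face of the thick post, 150 mm above the bench; axes as the shaker's
- thin_post_top (a point): centre of the top face of the thin post, 150 mm above the bench; axes as the shaker's
- lid (a joint): angle of the sample box's lid in rad: 0 shut, growing as it opens; it starts standing open at 1.0 to 1.45 and the stiff hinge (about 0.15 N m of friction) lets it stay where it is left. Pushing on its outer face near the free edge with a few newtons swings it shut; it stops on the rim at 0.
- lid_hinge (a point): middle of the lid's hinge line, 130 mm above the bench, 70 mm from the shaker's middle in its +x; the lid turns about the shaker's y direction. Shut, the lid is a black plate 140 mm (to -x) x 150 mm, 8 mm thick above the hinge line, top 139 mm above the bench. No knob, only a tongue 50 mm wide, 11 mm out from the free edge.
- lid_edge (a point): middle of the lid's free edge, on its outer (upper when shut) face, 140 mm from the hinge
- bar: offset clamp bar, aluminium, 258 mm long, 0.35 to 0.7 kg: 44 mm cube block at one end, round boss (28 mm across, 34 mm high) at the other, lying on both. Between them a straight bar 22 mm wide, underside 16 and top 34 mm above the bench, free from x = -96 to +90 mm. Origin level with the undersides, midway between the two points that go over the posts; x along the bar to the block, z up.
- bar_balance (a point): the bar's balance point (centre of mass lengthwise): on the bar's centre line at half its thickness, 44 mm from the origin towards the block, 25 mm above the level of the undersides
- bar_block (a point): point under the block, 110 mm from the origin in the bar's +x, that belongs above the thick post's top
- bar_tip (a point): point under the small boss, 110 mm from the origin in the bar's -x, that belongs above the thin post's top
- plain_bar: the plain clamp bar: aluminium bar like the other one but with the same small round boss (28 mm) at BOTH ends and no block; 248 mm long, 34 mm high; origin under its middle, x along it. A bystander.
- flask: conical clear glass flask, 96 mm wide at the foot, 145 mm tall; origin under its centre. A bystander.
- stopwatch: round black stopwatch with yellow face, 64 mm wide, 16 mm high, lying flat; origin under its centre. A bystander.
- nut: small round steel nut, 22 mm wide, 14 mm high, lying between the two bars; origin under its centre. A bystander.
- screwdriver: screwdriver, 150 mm long, lying on the bench; x axis from handle to tip. A bystander.
- jar: lidded jar, 60 mm wide, 90 mm tall; origin under its centre. A bystander.

How it is judged:
By the outcome, as a careful person would: the job done as asked, in the order asked, and still so for the second after the job is handed in, while the arm keeps its last pose, push and grip.
It also fails if it takes over 59 s, if anything falls off the work surface, if the arm or the gripper's body presses on something with over 40 N, if the wrist force passes 120 N, or if a joint passes its speed limit or range.

### The arm

A 6-joint arm with a two-finger parallel gripper is mounted at the origin on the work surface. World frame = base frame: x ahead of the robot, y to its left, z up, the work surface at z = 0. Lengths are in m, angles in rad, forces in N, time in s.
With the tool pointing down it reaches from about 0.35 to 0.975 m from the base axis. Payload 4.9 kg.
Tool frame: the origin (TCP) lies between the finger pads; the fingertips stand 25 mm ahead of it and the grasp point (between the pads) lies 6 mm ahead of it; z points along the fingers, y is the line along which they close (so a half turn about z gives the same grasp; the last joint's range is limited). The gripper opens to 85 mm and grips with 20 to 120 N. Pads are 22 mm wide; open, the fingers measure 114 mm over their backs; the gripper's body (76 mm by 85 mm) begins 54 mm behind the grasp point. The pads swing forward as they close: fully open they stand 13 mm farther back than shut.
Start: joints at [1.076, 0.053, 1.613, -0, 1.476, -0.119], TCP at [0.229, 0.581, 0.256] pointing down, gripper open.
Joint ranges: [-3.01, 3.01], [-1.01, 2.22], [0.06, 2.58], [-1.02, 4.17], [0.09, 2.62], [-3.14, 3.14]. Speed limits (rad/s): [2.57, 2.57, 3.14, 3.14, 3.14, 3.14].

### API

Orientations are given as a unit quaternion [w, x, y, z].
In Python, from plant import manip gives the robot as it stands.
- The arm moves only by the shell command python3 -m inch 'ROWS'. ROWS is JSON, a list of rows, each a list of 3 entries, a list of its own where there are three numbers: the shift along the tool's x, y, z in m, then the turn, a rotation vector about the tool's x, y, z in rad, then the opening, from 0 (shut) to 1 (fully open). A call has 1 to 8 rows; each row shifts and turns the commanded pose from where the row before left it, along the tool's axes as they then stand; what a row does not reach is not made up. A row lasts 1/10 s, in which the tool goes at most 50 mm and 8.59 degrees, less where a joint would pass 70% of its speed; a pose out of reach is approached as far as the arm can. A call with a gripper value outside its range is refused whole. The fingers move at their own pace and stop on an object; the grip force is fixed at half the most. Time passes only in rows, so rows that do not move let the fingers close. It gives the time, the measured TCP pose, the force, the opening and the grip force at its end, in the units of the state.
- manip.state(): the state, without advancing time (a new reading comes with each control period).
- manip.grab_frame(name): name is "side" or "top" or "wrist"; returns (picture, depth): 420x560x3 uint8, red, green, blue; 420x560 float32, m along the optical axis (not along the pixel's ray), 0 where there is no reading.
- manip.camera_params(name): a dict with "camera_matrix" (3x3 intrinsics, pixels), "rvec" (rotation vector, rad) and "tvec" (3), from world to camera coordinates, as OpenCV has them. Camera axes: x right, y down, z forward; pixel columns grow to the right and rows downward; lengths in m; the calibration is good to about 2 mm. A picture is of the moment at which its call begins: read the wrist's pose just before it. camera_params takes no time and is no camera call; for the wrist camera it gives the pose at the moment of the call.
- manip.job_done(): hands the job in; it is judged then, once.
Trained networks look in the newest picture that a camera, given by its name, has taken for a name from the list of things; names that differ only in an ending like _2 or _b are one class to them, and where a whole thing is asked for, a point or a joint stands for the part that bears it (a point fixed in the world has none). Each returns a list of dicts, best first, with "score" (0 to 1); they miss things now and then, are a little off and sometimes report something else, mostly with a low value. They report only what shows in the picture. A call takes as long as a camera call.
- manip.look_for(camera, label): "point" ([x, y, z] in m, in world coordinates, good to about 4 mm: the middle of the surface that is visible of it).
The state is a dict: "time": time; "joint_pos": joint angles; "joint_vel": joint speeds; "joint_efforts": joint torques, N m; "tool_pos": TCP position; "tool_rot": TCP orientation; "contact_force": force on the tool from outside, world axes, zero at the start; "ft_torque": the same for the moment, N m; "gripper_width": opening from 0.0 (shut) to 1.0 (fully open); "grasp_force": force on a finger pad.
Only numpy, scipy, OpenCV 4.12 (cv2) and the standard library are available. Lean on these libraries where they do the work, as an engineer would, in place of code of your own. Each camera call takes 0.05 s, during which the arm holds its last target. There are 200 camera calls.

## Working session

There is one attempt and no reset: what is moved stays moved. The work goes in short steps, Python scripts to look and compute and a shell command to move; the robot and the scene stay as the last step left them, time stands still between calls to the robot, and variables do not carry over. Pictures are saved under pics/ and viewed, at most 10 in all, crops included, and the job is handed in when it is done.

```bash
mkdir -p pics; ls; cat > h.py <<'E'
import numpy as np, cv2
from plant import manip
from scipy.spatial.transform import Rotation as R
def cam(n):
    p=manip.camera_params(n); return np.array(p["camera_matrix"]),R.from_rotvec(np.ravel(p["rvec"])).as_matrix(),np.ravel(p["tvec"])
def cloud(n):
    K,Rm,t=cam(n); im,d=manip.grab_frame(n)
    v,u=np.mgrid[:d.shape[0],:d.shape[1]]
    P=np.stack([(u-K[0,2])/K[0,0]*d,(v-K[1,2])/K[1,1]*d,d],-1)
    W=(P-t)@Rm; W[d==0]=np.nan
    return im,W
def save(n,im): cv2.imwrite(n,im[...,::-1])
def tool():
    s=manip.state(); q=s["tool_rot"]; return np.array(s["tool_pos"]),R.from_quat([q[1],q[2],q[3],q[0]])
def look(c,l):
    return [(round(d["score"],2),np.round(d["point"],3).tolist()) for d in manip.look_for(c,l)[:3]]
E
python3 - <<'E'
from h import *
s=manip.state();print({k:np.round(v,3).tolist() for k,v in s.items()})
ims=[]
for c in("side","top"):
    im,W=cloud(c); save(f"pics/{c}0.png",im)
    np.save(f"{c}0.npy",W)
    for l in("shaker","lid","lid_edge","bar","bar_balance","bar_block","bar_tip","plain_bar","thick_post_top","thin_post_top","flask","jar","nut"): print(c,l,look(c,l))
E
```

```text
pics
{'time': 0.0, 'joint_pos': [1.076, 0.053, 1.614, -0.0, 1.476, -0.119], 'joint_vel': [0.001, -0.001, -0.001, -0.0, -0.002, 0.0], 'joint_efforts': [-0.0, -39.366, -37.018, -0.0, 0.007, 0.0], 'tool_pos': [0.229, 0.581, 0.255], 'tool_rot': [-0.0, 0.187, 0.982, -0.001], 'contact_force': [-0.642, -0.515, 0.179], 'ft_torque': [0.006, -0.002, -0.006], 'grasp_force': 0.0, 'gripper_width': 0.999}
side shaker [(0.6, [0.51, 0.129, 0.069])]
side lid [(0.69, [0.582, 0.149, 0.228])]
side lid_edge [(0.77, [0.579, 0.149, 0.226]), (0.53, [0.77, 0.011, 0.016])]
side bar [(0.79, [0.635, -0.267, 0.031])]
side bar_balance [(0.7, [0.636, -0.267, 0.035])]
side bar_block [(0.6, [0.636, -0.267, 0.033])]
side bar_tip [(0.73, [0.634, -0.266, 0.036])]
side plain_bar [(0.74, [0.446, -0.278, 0.033])]
side thick_post_top [(0.64, [0.511, 0.13, 0.072])]
side thin_post_top [(0.97, [0.509, 0.13, 0.068]), (0.63, [0.446, 0.47, 0.067])]
side flask [(0.74, [0.561, -0.536, 0.061]), (0.25, [0.636, -0.265, 0.038])]
side jar [(0.86, [0.443, 0.468, 0.064])]
side nut [(0.49, [0.55, -0.279, 0.011]), (0.4, [0.58, 0.148, 0.227])]
top shaker [(0.66, [0.521, 0.188, 0.066]), (0.6, [0.36, -0.468, 0.021]), (0.53, [0.634, -0.253, 0.036])]
top lid [(0.5, [0.579, 0.183, 0.27])]
top lid_edge [(0.65, [0.578, 0.18, 0.265])]
top bar [(0.86, [0.641, -0.253, 0.03])]
top bar_balance [(0.69, [0.635, -0.254, 0.035])]
top bar_block [(0.9, [0.636, -0.252, 0.038]), (0.73, [0.448, 0.481, 0.094])]
top bar_tip [(0.67, [0.639, -0.252, 0.034])]
top plain_bar [(0.7, [0.448, -0.26, 0.032])]
top thick_post_top [(0.88, [0.522, 0.188, 0.065])]
top thin_post_top [(0.55, [0.516, 0.189, 0.068])]
top flask [(0.85, [0.564, -0.501, 0.058])]
top jar [(0.56, [0.449, 0.48, 0.091])]
top nut []
```

View pics/top0.png

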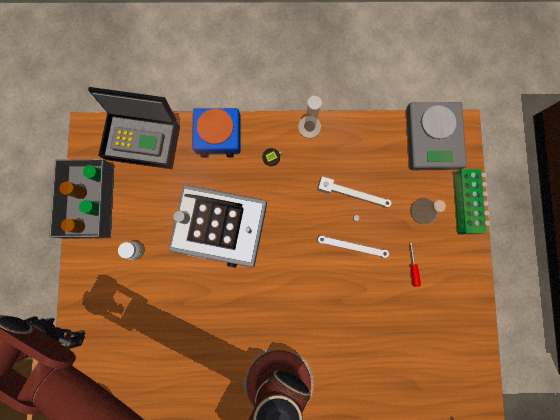

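View pics/side0.png

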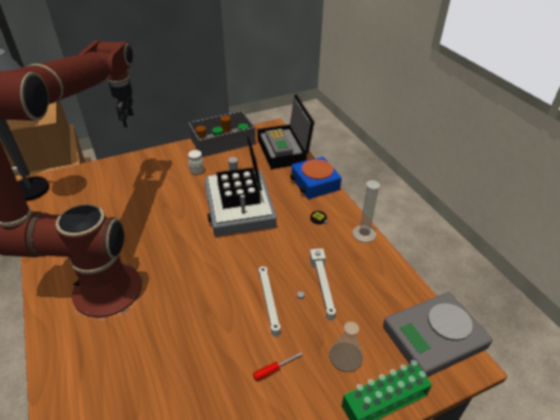

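The top view shows the shaker near (218,225), with its thick post at (180,216), its thin post at (249,230) and the lid standing open along (213,200). The block bar has its block at (327,184) and its boss at (388,203). The plain bar is below it and the nut at (356,218). The side view agrees. Next I'll measure from the depth clouds.

```bash
python3 - <<'E'
from h import *
for c in("top","side"):
    W=np.load(f"{c}0.npy"); x,y,z=W[...,0],W[...,1],W[...,2]
    m=lambda a,b,cc,d,e,f:(x>a)&(x<b)&(y>cc)&(y<d)&(z>e)&(z<f)
    b=m(.55,.72,-.42,-.12,.022,.06)
    P=W[b]; r=cv2.minAreaRect(P[:,:2].astype(np.float32)*1000); print(c,"bar",len(P),r,np.percentile(P[:,2],[50,95]))
    print(np.round(cv2.boxPoints(r),1).tolist())
    hi=m(.55,.72,-.42,-.12,.039,.06); print("block top",hi.sum(),W[hi].mean(0))
    s=m(.38,.7,-.02,.36,.055,.08); r=cv2.minAreaRect(W[s][:,:2].astype(np.float32)*1000); print("shaker",s.sum(),r,np.nanmedian(z[s]))
    t=m(.38,.7,-.02,.36,.142,.158); 
    n,L=cv2.connectedComponents(t.astype(np.uint8))
    for i in range(1,n):
        q=W[L==i]
        if len(q)>4: print(" z~.15",len(q),np.round(q.mean(0),4),np.round(np.ptp(q,0),3))
    l=m(.45,.75,.0,.36,.17,.32); q=W[l]; print("lid",len(q),q.mean(0),q.min(0),q.max(0))
    u,S,V=np.linalg.svd(q-q.mean(0),full_matrices=False);print(V[2],S/np.sqrt(len(q)))
E
```

```text
top bar 596 ((633.26123046875, -271.7096252441406), (255.7408905029297, 44.80478286743164), 72.02276611328125) [0.03457609 0.04735237]
[[572.5, -386.3999938964844], [615.0999755859375, -400.29998779296875], [694.0, -157.0], [651.4000244140625, -143.1999969482422]]
block top 158 [ 0.66320232 -0.17746491  0.04463799]
shaker 3857 ((525.9151611328125, 197.89825439453125), (288.4722900390625, 228.6142120361328), 78.512451171875) 0.06968247132804015
 z~.15 106 [0.5479 0.3053 0.1492] [0.032 0.035 0.012]
 z~.15 17 [0.5041 0.0907 0.1492] [0.012 0.013 0.007]
lid 182 [0.58126731 0.18253828 0.2630103 ] [0.56441213 0.11142167 0.17008628] [0.60905446 0.25947985 0.28413326]
[-0.96417048  0.20103077 -0.17309513] [0.04515251 0.02397186 0.00229213]
side bar 633 ((631.811279296875, -272.174072265625), (261.64739990234375, 45.33958053588867), 71.68583679199219) [0.03601472 0.04827485]
[[569.2000122070312, -389.20001220703125], [612.2000122070312, -403.5], [694.4000244140625, -155.10000610351562], [651.4000244140625, -140.89999389648438]]
block top 168 [ 0.65830667 -0.19042274  0.04515123]
shaker 1671 ((524.2999267578125, 194.4378204345703), (290.5332946777344, 229.02330017089844), 78.45533752441406) 0.06970708150444124
 z~.15 56 [0.5459 0.3036 0.1502] [0.033 0.036 0.015]
 z~.15 9 [0.5811 0.1141 0.1492] [0.006 0.008 0.015]
 z~.15 14 [0.5027 0.0874 0.1501] [0.012 0.015 0.013]
lid 175 [0.57718477 0.16152995 0.23905465] [0.56197338 0.10693637 0.17169893] [0.60004125 0.26147199 0.28490316]
[-0.97776969  0.17838131 -0.11021135] [0.04809891 0.03364469 0.0023792 ]
```

```bash
python3 -m inch '[[[0,0,-0.04],[0,0,-0.088],0],[[0,0,-0.04],[0,0,-0.088],0],[[-0.03,-0.02,-0.03],[0,0,0],0],[[-0.038,-0.024,0],[0,0,0],0],[[-0.038,-0.024,0],[0,0,0],0],[[-0.038,-0.024,0],[0,0,0],0],[[-0.038,-0.024,0],[0,0,0],0],[[-0.038,-0.024,0],[0,0,0],0]]'; python3 -m inch '[[[-0.038,-0.024,0],[0,0,0],0],[[-0.038,-0.024,0],[0,0,0],0],[[-0.038,-0.024,0],[0,0,0],0],[[-0.038,-0.024,0],[0,0,0],0],[[-0.038,-0.024,0],[0,0,0],0],[[-0.038,-0.024,0],[0,0,0],0],[[-0.038,-0.024,0],[0,0,0],0],[[-0.02,-0.011,0],[0,0,0],0]]'
cat >> h.py <<'E'
C=np.array([.525,.196]); YAW=np.arctan2(-.0435,.2155)
def rel(hinge=True):
    "tool position in shaker frame (about hinge), tilt and tool x axis"
    p,r=tool(); a=np.array([np.cos(YAW),np.sin(YAW)]); b=np.array([-a[1],a[0]])
    h=C+.07*a; d=p[:2]-h; s=manip.state()
    print("t",round(s["time"],2),"X,Y,Z",np.round([d@a,d@b,p[2]-.13],4),"tool in shaker",np.round((R.from_euler("z",-YAW)*r).as_matrix().T,3).tolist(),"F",np.round(s["contact_force"],1),s["gripper_width"])
E
python3 -c "
from h import *
rel()"
```

```text
time: 2.2
tool_pos: [0.4182, 0.3991, 0.3665]
tool_rot: [0.0, 0.1, 0.995, 0.0]
contact_force: [0.5, 0.1, -0.4]
gripper_width: 0.001
grasp_force: 0.0
time: 3.0
tool_pos: [0.6639, 0.1653, 0.3657]
tool_rot: [-0.0, 0.101, 0.995, -0.0]
contact_force: [-1.1, 0.3, -0.2]
gripper_width: -0.001
grasp_force: 0.0
t 3.0 X,Y,Z [ 0.0722 -0.0026  0.2357] tool in shaker [[-1.0, 0.004, 0.0], [0.004, 1.0, -0.001], [-0.0, -0.001, -1.0]] F [-1.1  0.3 -0.2] -0.0009626797406849266
```

```bash
python3 -m inch '[[[0,0,0.03],[0,0,0],0],[[0,0,0.03],[0,0,0],0],[[0,0,0.025],[0,0,0],0],[[0.03,0,0],[0,0,0],0],[[0.03,0,0],[0,0,0],0],[[0.015,0,0],[0,0,0],0],[[0.012,0,0.001],[0,0,0],0],[[0.012,0,0.002],[0,0,0],0]]'; python3 -c "
from h import *
rel()"
```

```text
time: 3.8
tool_pos: [0.5647, 0.188, 0.2786]
tool_rot: [0.001, 0.1, 0.995, 0.0]
contact_force: [1.0, -0.0, 0.1]
gripper_width: 0.001
grasp_force: 0.5
t 3.8 X,Y,Z [-0.0295  0.      0.1486] tool in shaker [[-1.0, 0.001, -0.001], [0.001, 1.0, 0.0], [0.001, 0.0, -1.0]] F [ 1.  -0.   0.1] 0.0005445742969976535
```

```bash
python3 -m inch '[[[0.018,0,0.007],[0,0,0],0],[[0.017,0,0.010],[0,0,0],0],[[0.014,0,0.012],[0,0,0],0],[[0.014,0,0.014],[0,0,0],0],[[0.010,0,0.016],[0,0,0],0],[[0.009,0,0.018],[0,0,0],0]]'; python3 -c "
from h import *
rel()"
```

```text
time: 4.4
tool_pos: [0.4844, 0.2045, 0.2015]
tool_rot: [0.001, 0.1, 0.995, 0.0]
contact_force: [0.6, 0.5, 0.6]
gripper_width: -0.003
grasp_force: 0.4
t 4.4 X,Y,Z [-0.1115  0.0003  0.0715] tool in shaker [[-1.0, 0.001, -0.001], [0.001, 1.0, 0.001], [0.001, 0.001, -1.0]] F [0.6 0.5 0.6] -0.00253617638710769
```

```bash
python3 -m inch '[[[0.004,0,0.012],[0,0,0],0],[[0.002,0,0.012],[0,0,0],0],[[0,0,0.008],[0,0,0],0],[[0,0,0.003],[0,0,0],0],[[0,0,0.002],[0,0,0],0]]'; python3 -c "
from h import *
rel()"
```

```text
time: 4.9
tool_pos: [0.4791, 0.2053, 0.1643]
tool_rot: [0.0, 0.1, 0.995, -0.0]
contact_force: [-0.9, -0.3, 0.8]
gripper_width: -0.001
grasp_force: 0.2
t 4.9 X,Y,Z [-1.168e-01  1.000e-04  3.430e-02] tool in shaker [[-1.0, 0.001, -0.0], [0.001, 1.0, -0.0], [0.0, -0.0, -1.0]] F [-0.9 -0.3  0.8] -0.0005560436556398664
```

```bash
python3 -m inch '[[[0,0,0.002],[0,0,0],0],[[0,0,0.001],[0,0,0],0],[[0,0,0],[0,0,0],0]]'; python3 -c "
from h import *
rel()"
```

```text
time: 5.2
tool_pos: [0.4793, 0.2054, 0.1634]
tool_rot: [0.0, 0.1, 0.995, -0.0]
contact_force: [-3.9, -1.8, 7.4]
gripper_width: 0.004
grasp_force: 3.7
t 5.2 X,Y,Z [-0.1167  0.0002  0.0334] tool in shaker [[-1.0, 0.001, -0.001], [0.001, 1.0, 0.0], [0.001, 0.0, -1.0]] F [-3.9 -1.8  7.4] 0.004018264135141091
```

```bash
python3 -m inch '[[[0,0,0.001],[0,0,0],0],[[0,0,0],[0,0,0],0],[[0,0,-0.02],[0,0,0],0],[[0,0,-0.04],[0,0,0],0],[[0,0,-0.05],[0,0,0],0],[[0,0,-0.05],[0,0,0],0]]'; python3 -c "
from h import *
rel();print(np.round(manip.state()['joint_pos'],3))
im,W=cloud('side'); save('pics/side1.png',cv2.resize(im[100:270,150:350],None,fx=3,fy=3))
print(look('side','lid'))
x,y,z=W[...,0],W[...,1],W[...,2]
a=np.array([np.cos(YAW),np.sin(YAW)]);b=np.array([-a[1],a[0]])
X=(W[...,:2]-C)@a;Y=(W[...,:2]-C)@b
m=(abs(X)<.065)&(abs(Y)<.07)&(z>.1)&(z<.2)
P=np.c_[X[m],Y[m],z[m]];print(len(P),np.percentile(P[:,2],[1,50,99]),np.linalg.lstsq(np.c_[P[:,:2],np.ones(len(P))],P[:,2],rcond=None)[0])
"
```

```text
time: 5.8
tool_pos: [0.4786, 0.2052, 0.3221]
tool_rot: [0.0, 0.1, 0.995, -0.0]
contact_force: [0.7, 0.3, 1.1]
gripper_width: -0.002
grasp_force: 0.0
t 5.8 X,Y,Z [-1.173e-01 -1.000e-04  1.921e-01] tool in shaker [[-1.0, 0.001, -0.0], [0.001, 1.0, -0.0], [0.0, -0.0, -1.0]] F [0.7 0.3 1.1] -0.0022130447278146843
[ 0.262 -0.23   1.769 -0.     1.602 -1.109]
[(0.6, [0.525, 0.19, 0.14]), (0.21, [0.634, -0.264, 0.036])]
951 [0.10531257 0.13954018 0.14546451] [0.00215295 0.07125551 0.13834638]
```

View pics/side1.png

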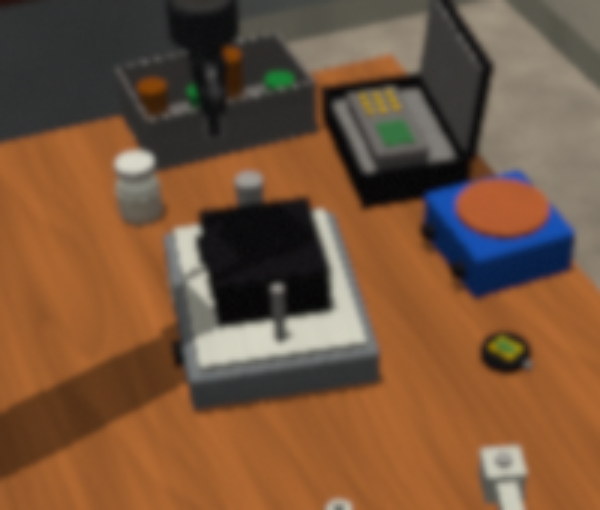

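The lid is flat: its top is at 0.1395 m across the box, and the picture shows it shut at about (265,250). Next I'll turn the tool and go to the bar.

```bash
python3 -m inch '[[[0,0,0],[0,0,0.141],0.6],[[0,0,0],[0,0,0.141],0.6],[[0,0,0],[0,0,0.141],0.6],[[0,0,0],[0,0,0.141],0.6],[[0,0,0],[0,0,0.141],0.6],[[0,0,0],[0,0,0.141],0.6],[[0,0,0],[0,0,0.141],0.6],[[0,0,0],[0,0,0.141],0.6]]' >/dev/null;  python3 -m inch '[[[0,0,0],[0,0,0.141],0.6],[[0,0,0],[0,0,0.141],0.6],[[0,0,0],[0,0,0.141],0.6],[[0,0,0],[0,0,0.139],0.6],[[-0.036,0.029,0],[0,0,0],0.6],[[-0.036,0.029,0],[0,0,0],0.6],[[-0.036,0.029,0],[0,0,0],0.6],[[-0.036,0.029,0],[0,0,0],0.6]]'; python3 -m inch '[[[-0.036,0.029,0],[0,0,0],0.6],[[-0.036,0.029,0],[0,0,0],0.6],[[-0.036,0.029,0],[0,0,0],0.6],[[-0.036,0.029,0],[0,0,0],0.6],[[-0.036,0.029,0],[0,0,0],0.6],[[-0.036,0.029,0],[0,0,0],0.6],[[0,0,0],[0,0,0],0.6],[[0,0,0],[0,0,0],0.6]]'
cat >> h.py <<'E'
def bar(c,name=None,zr=(.022,.06),box=(.45,.75,-.45,-.08)):
    im,W=cloud(c)
    if name: save(name,im)
    x,y,z=W[...,0],W[...,1],W[...,2]
    m=(x>box[0])&(x<box[1])&(y>box[2])&(y<box[3])&(z>zr[0])&(z<zr[1])
    n,L,st,_=cv2.connectedComponentsWithStats(m.astype(np.uint8))
    P=W[L==1+np.argmax(st[1:,4])]
    r=cv2.minAreaRect(P[:,:2].astype(np.float32)*1000); print(c,len(P),r,np.percentile(P[:,2],[2,50,98]))
    hi=P[P[:,2]>zr[0]+.017]; print("block",len(hi),cv2.minAreaRect(hi[:,:2].astype(np.float32)*1000),np.median(hi[:,2]))
    # straight part
    c0=np.array(r[0])/1000; a=np.array([.31,.951]); a/=np.linalg.norm(a)
    for _ in range(2):
        b=np.array([-a[1],a[0]]); s=(P[:,:2]-c0)@a; w=(P[:,:2]-c0)@b
        k=(s>-.09)&(s<.07)&(abs(w)<.02)&(P[:,2]>zr[0]+.008)
        f=cv2.fitLine(P[k,:2].astype(np.float32),cv2.DIST_HUBER,0,1e-4,1e-4).ravel()
        a=f[:2]*np.sign(f[1])
    print("line dir deg",np.degrees(np.arctan2(a[1],a[0])),"pt",f[2:],"z",np.median(P[k,2]),"width",np.ptp(np.percentile(w[k],[1,99])))
    return P,a
E
python3 -c "
from h import *
p,r=tool();print(p,np.degrees(r.as_euler('xyz')))
bar('wrist','pics/w0.png')
for l in('bar','bar_balance','bar_block','bar_tip'):print(look('wrist',l))
"
```

```text
time: 7.5
tool_pos: [0.5443, 0.0306, 0.3205]
tool_rot: [0.0, 0.81, 0.586, 0.001]
contact_force: [0.6, 0.7, -0.2]
gripper_width: 0.604
grasp_force: 0.0
time: 8.3
tool_pos: [0.6412, -0.2284, 0.3193]
tool_rot: [-0.001, 0.811, 0.585, -0.0]
contact_force: [-0.3, 0.6, -0.0]
gripper_width: 0.599
grasp_force: 0.0
[ 0.64121282 -0.22836338  0.31933031] [-1.79930406e+02 -3.05456155e-02  7.16219651e+01]
wrist 3505 ((634.0729370117188, -272.74859619140625), (256.81243896484375, 43.82080841064453), 72.69011688232422) [0.03057114 0.03270239 0.04810564]
block 1255 ((665.7464599609375, -171.03134155273438), (43.4085578918457, 44.08880615234375), 72.24494171142578) 0.04220042391042889
line dir deg 72.36337 pt [ 0.6320621 -0.2779929] z 0.032029025624872184 width 0.021304735324019698
[(0.61, [0.642, -0.23, 0.027])]
[(0.98, [0.643, -0.231, 0.031])]
[(0.82, [0.645, -0.231, 0.032])]
[]
```

View pics/w0.png

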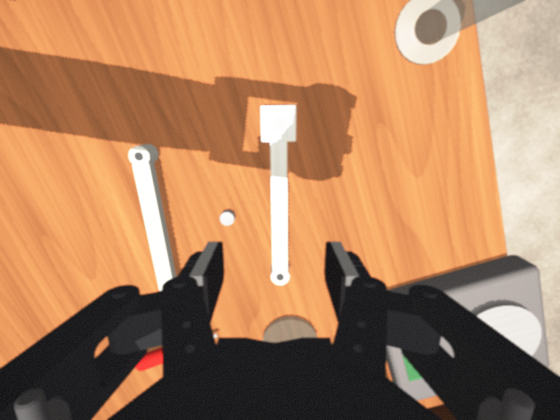

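The wrist view shows the bar running from the block at (278,122) to the boss at (280,277), with the nut at (228,218) and the plain bar off to the left. All three cameras agree on the balance point within about 1 mm, at (0.6455, -0.2355). I'll descend part way and re-check.

```bash
python3 -m inch '[[[-0.003,0.003,0.02],[0,0,-0.013],0.6],[[-0.002,0.003,0.03],[0,0,0],0.6],[[0,0,0.03],[0,0,0],0.6],[[0,0,0.03],[0,0,0],0.6],[[0,0,0.03],[0,0,0],0.6],[[0,0,0.02],[0,0,0],0.6],[[0,0,0],[0,0,0],0.6]]'
python3 -c "
from h import *
p,r=tool();print(p,np.degrees(r.as_euler('xyz')))
bar('wrist')
print(look('wrist','bar_balance'))
"
```

```text
time: 9.25
tool_pos: [0.6432, -0.2319, 0.1561]
tool_rot: [-0.003, 0.806, 0.592, -0.002]
contact_force: [-0.2, 0.6, -0.3]
gripper_width: 0.599
grasp_force: 0.0
[ 0.64318728 -0.23191392  0.15613904] [-1.79592283e+02 -6.30639951e-02  7.25393460e+01]
wrist 8431 ((638.922119140625, -257.0455322265625), (224.50221252441406, 43.995933532714844), 72.4771957397461) [0.03085515 0.03280619 0.04830366]
block 3670 ((666.1463012695312, -170.94583129882812), (44.01628112792969, 44.01776885986328), 72.73406219482422) 0.04221998079667792
line dir deg 72.492775 pt [ 0.63809204 -0.25960502] z 0.03205796224910172 width 0.02183011286854534
[(0.79, [0.65, -0.206, 0.034])]
```

```bash
python3 -m inch '[[[0,0,0.04],[0,0,0],0.6],[[0,0,0.04],[0,0,0],0.6],[[0,0,0],[0,0,0],0.6],[[0,0,0],[0,0,0],0.6]]'
python3 -c "
from h import *
p,r=tool();print(p,np.degrees(r.as_euler('xyz')))
d=np.array([.6456,-.2358,.030])-p;print('tool delta',r.inv().apply(d))
"
```

```text
time: 9.75
tool_pos: [0.646, -0.234, 0.0819]
tool_rot: [0.0, 0.807, 0.591, 0.0]
contact_force: [0.1, 0.0, 0.6]
gripper_width: 0.594
grasp_force: 0.0
[ 0.6459547  -0.23401563  0.0818604 ] [1.79937079e+02 9.91734356e-03 7.24856400e+01]
tool delta [-0.00179942  0.00014179  0.0518609 ]
```

```bash
python3 -m inch '[[[-0.002,0,0.025],[0,0,0],0.6],[[0,0,0.015],[0,0,0],0.6],[[0,0,0],[0,0,0],0.6]]'
python3 -c "
from h import *
for i in range(2):
  p,r=tool();d=np.array([.6456,-.2358,.030])-p;print('tool delta',r.inv().apply(d),np.degrees(r.as_euler('xyz')));
  im,_=manip.grab_frame('wrist')
"
```

```text
time: 10.05
tool_pos: [0.6443, -0.2356, 0.0399]
tool_rot: [-0.001, 0.807, 0.591, -0.0]
contact_force: [-0.9, 0.3, -0.6]
gripper_width: 0.604
grasp_force: 0.0
tool delta [0.00021376 0.00130097 0.00993265] [-1.79909850e+02 -1.58844869e-02  7.24642894e+01]
tool delta [0.00025565 0.00066899 0.01089592] [-1.79996495e+02 -2.75548569e-03  7.24716235e+01]
```

```bash
python3 -m inch '[[[0,0.001,0.006],[0,0,0],0.6],[[0,0,0.004],[0,0,0],0.6],[[0,0,0],[0,0,0],0],[[0,0,0],[0,0,0],0],[[0,0,0],[0,0,0],0],[[0,0,0],[0,0,0],0],[[0,0,0],[0,0,0],0]]'
python3 -c "
from h import *
p,r=tool();print(p,np.degrees(r.as_euler('xyz')),manip.state()['ft_torque'])"
```

```text
time: 10.85
tool_pos: [0.6456, -0.2362, 0.0304]
tool_rot: [-0.0, 0.807, 0.591, -0.0]
contact_force: [-1.6, -0.5, 1.3]
gripper_width: 0.249
grasp_force: 60.1
[ 0.64560037 -0.23616598  0.03042843] [-1.79983047e+02  3.71625657e-04  7.24689201e+01] [0.05428114 0.29677162 0.01052451]
```

```bash
python3 -m inch '[[[0,0,-0.01],[0,0,0],0],[[0,0,-0.02],[0,0,0],0],[[0,0,-0.04],[0,0,0],0],[[0,0,-0.04],[0,0,0],0],[[0,0,-0.02],[0,0,0],0],[[0,0,0],[0,0,0],0],[[0,0,0],[0,0,0],0]]'
cat >> h.py <<'E'
def held():
    p,r=tool(); s=manip.state(); print("t",round(s["time"],2),p,np.degrees(r.as_euler('xyz')),"F",np.round(s["contact_force"],2),"T tool",np.round(r.inv().apply(s["ft_torque"]),3),s["gripper_width"],s["grasp_force"])
    im,W=cloud("wrist"); P=(W-p)@r.as_matrix()
    x,y,z=P[...,0],P[...,1],P[...,2]
    m=(abs(y)<.03)&(x>.012)&(x<.11)&(z>-.04)&(z<.03)
    def rep(n,m):
        q=P[m]; rr=cv2.minAreaRect(q[:,:2].astype(np.float32)*1000); print(n,len(q),"rect",np.round(rr[0],1),np.round(rr[1],1),round(rr[2],1),"z med",np.median(q[:,2]))
    k=(abs(y)<.03)&(x>.035)&(x<.15)&(z>-.04)&(z<-.0105); rep("block",k)
    b=(abs(y)<.009)&(x>.015)&(x<.035)&(abs(z)<.03); print("bar near z",np.median(z[b]),b.sum())
    b=(abs(y)<.03)&(x<-.015)&(x>-.19)&(z>-.05)&(z<.05); 
    if b.sum()>10: rep("tail",b); f=np.polyfit(x[b],z[b],1); print("slope deg",np.degrees(np.arctan(f[0])))
    return im,P
E
python3 -c "
from h import *
im,P=held(); save('pics/w1.png',im)"
```

```text
time: 11.55
tool_pos: [0.645, -0.2358, 0.159]
tool_rot: [-0.001, 0.807, 0.591, -0.0]
contact_force: [-1.0, 0.0, -7.5]
gripper_width: 0.246
grasp_force: 59.8
t 11.55 [ 0.64498698 -0.23584067  0.15901177] [-1.79901632e+02 -1.45010355e-02  7.24670977e+01] F [-0.96  0.04 -7.47] T tool [0.022 0.054 0.051] 0.24608980207829148 59.752952456474304
block 17316 rect [68.1  0.7] [44.1 44.3] 0.0 z med -0.011777107494487904
bar near z -0.0015670337174655388 2053
tail 1257 rect [-22.5   0.7] [15.  22.1] 0.0 z med -0.0015460282742596962
slope deg -0.6153616440379276
```

View pics/w1.png

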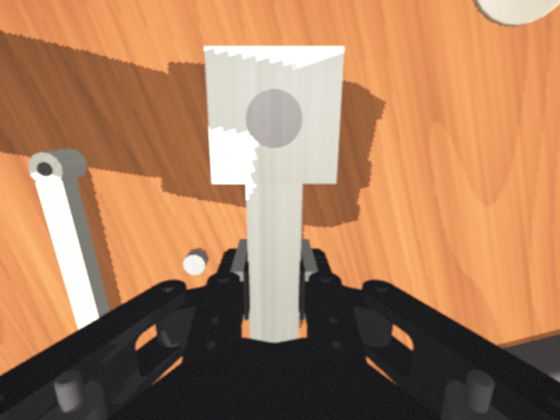

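The bar is held at its balance point: the block centre sits 68 mm ahead of the TCP. It's level, with the block top 10 mm above the bar top, and the torque is near zero. The view shows the block at (275,118) and the nut untouched at (195,264). I'll lift, turn and carry it, measuring the posts with the wrist camera on the way.

```bash
python3 -m inch '[[[0,0,-0.02],[0,0,-0.03],0],[[0,0,-0.035],[0,0,-0.045],0],[[0,0,-0.035],[0,0,-0.03],0],[[0.01,-0.005,-0.03],[0,0,0],0],[[0.025,-0.012,-0.02],[0,0,0],0],[[0.03,-0.014,0],[0,0,0],0],[[0.03,-0.014,0],[0,0,0],0],[[0.03,-0.014,0],[0,0,0],0]]'; python3 -m inch '[[[0.03,-0.014,0],[0,0,0],0],[[0.03,-0.014,0],[0,0,0],0],[[0.025,-0.012,0],[0,0,0],0],[[0.01,-0.005,0],[0,0,0],0],[[0,0,0],[0,0,0],0],[[0,0,0],[0,0,0],0],[[0,0,0],[0,0,0],0]]'
cat >> h.py <<'E'
def posts(c):
    im,W=cloud(c); x,y,z=W[...,0],W[...,1],W[...,2]
    for n,g,rad in(("thick",(.547,.304),.035),("thin",(.503,.089),.025)):
        m=(np.hypot(x-g[0],y-g[1])<rad)&(z>.144)&(z<.156)
        if m.sum()>5:
            q=W[m]; ci=cv2.minEnclosingCircle(q[:,:2].astype(np.float32)*1000); print(c,n,len(q),np.round(ci[0],1),round(ci[1],1),"mean",np.round(q.mean(0)*1000,1),"z",np.median(q[:,2]))
    return im,W
E
python3 -c "
from h import *
im,P=held(); im,W=posts('wrist'); save('pics/w2.png',im)"
```

```text
time: 12.4
tool_pos: [0.6114, -0.1006, 0.2965]
tool_rot: [-0.002, 0.775, 0.632, -0.002]
contact_force: [-0.6, -0.1, -6.0]
gripper_width: 0.246
grasp_force: 59.9
time: 13.1
tool_pos: [0.5878, -0.001, 0.2995]
tool_rot: [-0.0, 0.775, 0.632, -0.001]
contact_force: [-0.4, 0.2, -4.9]
gripper_width: 0.245
grasp_force: 59.8
t 13.1 [ 0.58783633 -0.00102586  0.29954613] [-1.79945946e+02  3.61092520e-02  7.84059056e+01] F [-0.4   0.19 -4.86] T tool [-0.012 -0.073 -0.046] 0.24466700425785268 59.79140639305115
block 17358 rect [68.   0.6] [44.3 44.1] 90.0 z med -0.011776408153183458
bar near z -0.0015916626137017337 2050
tail 1261 rect [-22.4   0.7] [22.  14.8] 90.0 z med -0.001549748760426637
slope deg -0.5098037367118207
wrist thin 232 [504.4  91.2] 7.1 mean [504.7  91.  147.9] z 0.1479303139358248
```

View pics/w2.png

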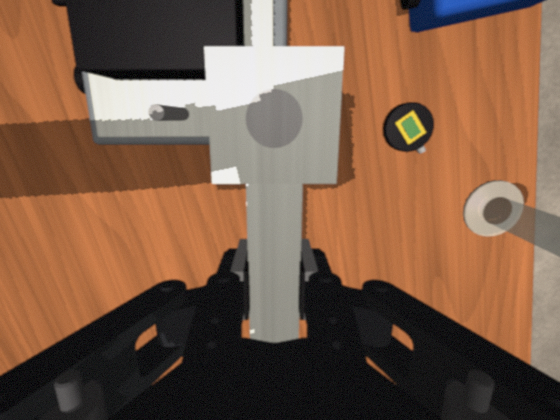

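The wrist view shows the thin post top at (157,112), the shut lid at the upper left and the bar level in the grip. It puts the thin post at (0.5044, 0.0912), in agreement with the top camera. Next is the thick post.

```bash
python3 -m inch '[[[0.012,-0.002,0],[0,0,0],0],[[0.03,-0.004,0],[0,0,0],0],[[0.035,-0.005,0],[0,0,0],0],[[0.035,-0.005,0],[0,0,0],0],[[0.035,-0.005,0],[0,0,0],0],[[0.035,-0.005,0],[0,0,0],0],[[0.03,-0.004,0],[0,0,0],0],[[0.012,-0.002,0],[0,0,0],0]]'; python3 -m inch '[[[0,0,0],[0,0,0],0],[[0,0,0],[0,0,0],0],[[0,0,0],[0,0,0],0]]'
python3 -c "
from h import *
im,P=held(); posts('wrist'); posts('top'); posts('side')"
```

```text
time: 14.0
tool_pos: [0.6008, 0.2292, 0.3002]
tool_rot: [-0.001, 0.774, 0.634, 0.0]
contact_force: [0.6, 0.5, -6.9]
gripper_width: 0.247
grasp_force: 59.7
time: 14.3
tool_pos: [0.6012, 0.225, 0.3003]
tool_rot: [0.0, 0.775, 0.632, -0.0]
contact_force: [0.6, -0.4, -5.0]
gripper_width: 0.251
grasp_force: 59.8
t 14.3 [0.60120818 0.22498137 0.30028981] [-1.79999600e+02  3.07354398e-02  7.84062785e+01] F [ 0.59 -0.43 -5.05] T tool [ 0.038 -0.008  0.005] 0.2505502720973115 59.7579163312912
block 17408 rect [68.1  0.6] [44.3 44.1] 90.0 z med -0.011796369524286423
bar near z -0.0015961798343900472 2056
tail 1254 rect [-22.5   0.6] [22.1 15. ] 89.4 z med -0.0015238825925112272
slope deg -0.5497823741596173
wrist thick 1223 [547.8 306.7] 18.0 mean [546.9 307.2 148.1] z 0.1481122617740718
top thick 44 [554.3 307.9] 16.0 mean [556.4 308.2 149.5] z 0.14937571518445347
top thin 17 [504.4  91. ] 6.8 mean [504.   90.6 149.9] z 0.1502450250147611
side thick 53 [544.6 305.2] 22.8 mean [546.  303.4 150.3] z 0.15021396516884294
side thin 13 [503.8  88.8] 8.3 mean [502.5  88.3 149.3] z 0.14916865204689192
```

```bash
python3 -m inch '[[[0,-0.012,0],[0,0,-0.0035],0],[[0.001,-0.023,0],[0,0,0],0],[[0.002,-0.023,0.01],[0,0,0],0],[[0,-0.011,0.02],[0,0,0],0],[[0,0,0.025],[0,0,0],0],[[0,0,0.02],[0,0,0],0],[[0,0,0.01],[0,0,0],0],[[0,0,0],[0,0,0],0]]'; python3 -m inch '[[[0,0,0],[0,0,0],0],[[0,0,0],[0,0,0],0],[[0,0,0],[0,0,0],0]]'
python3 -c "
from h import *
im,P=held(); p,r=tool();print('delta',r.inv().apply(np.array([.5339,.2417,.2154])-p))
im,W=posts('side'); save('pics/s2.png',cv2.resize(im[100:270,150:350],None,fx=3,fy=3))
im,W=cloud('top'); save('pics/t2.png',cv2.resize(im[160:300,140:300],None,fx=4,fy=4))
z=W[...,2];b=(abs(W[...,0]-.53)<.1)&(abs(W[...,1]-.2)<.16);h=b&(z>.222)&(z<.236);print('high pts',h.sum(),np.nanmean(W[h],0))
"
```

```text
time: 15.3
tool_pos: [0.5326, 0.2422, 0.2134]
tool_rot: [-0.001, 0.773, 0.634, -0.002]
contact_force: [-0.3, -0.0, -6.4]
gripper_width: 0.244
grasp_force: 59.9
time: 15.6
tool_pos: [0.5348, 0.2427, 0.217]
tool_rot: [0.0, 0.773, 0.634, 0.001]
contact_force: [-0.2, -0.8, -5.6]
gripper_width: 0.246
grasp_force: 59.9
t 15.6 [0.53483158 0.24272807 0.21697488] [ 1.79866275e+02 -7.32445782e-02  7.86795719e+01] F [-0.18 -0.76 -5.62] T tool [-0.021  0.033  0.017] 0.2459087169523056 59.89500403404236
block 17496 rect [68.1  0.6] [44.3 44.1] 90.0 z med -0.01180857253753519
bar near z -0.001665378697658299 2068
tail 1266 rect [-22.4   0.6] [14.8 22. ] 0.0 z med -0.00160897878457997
slope deg -0.5078892643286974
delta [-0.00114154 -0.00058527  0.00130395]
side thick 9 [532.1 298.8] 12.3 mean [534.3 299.3 148.2] z 0.14848484964213435
side thin 13 [504.1  88.4] 7.5 mean [503.2  88.  150. ] z 0.15016019323916197
high pts 45 [0.51528122 0.14698221 0.22301018]
```

View pics/s2.png

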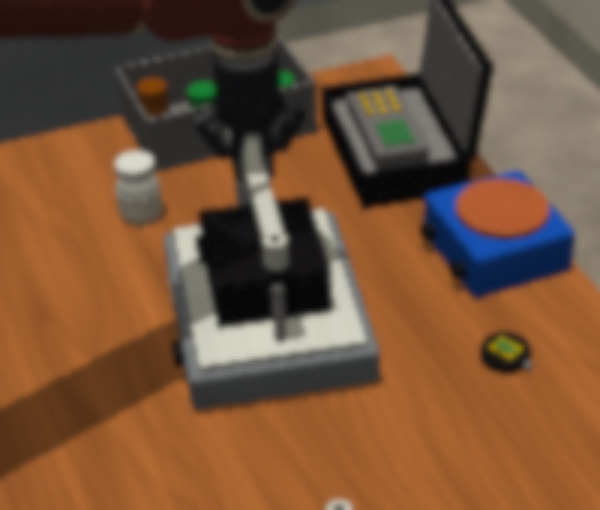

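View pics/t2.png

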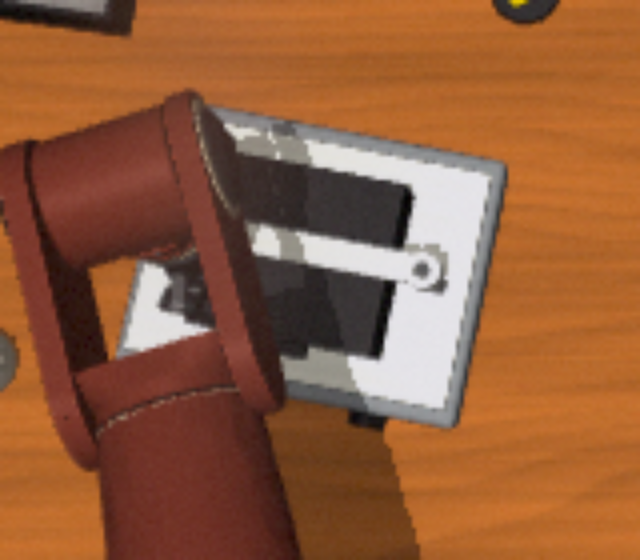

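The side view shows the boss at (275,245) directly above the thin post at (277,290), clear of the shut box. The top view shows the boss centred over the post at (423,270). I'll make a small correction, let it settle, run a level check, then hand in.

```bash
python3 -m inch '[[[-0.001,-0.0005,0],[0,0,0],0],[[0,0,0],[0,0,0],0],[[0,0,0],[0,0,0],0],[[0,0,0],[0,0,0],0],[[0,0,0],[0,0,0],0],[[0,0,0],[0,0,0],0],[[0,0,0],[0,0,0],0],[[0,0,0],[0,0,0],0]]'
python3 -c "
from h import *
p,r=tool();print(p,np.degrees(r.as_euler('xyz')))
a=np.array([.1975,.9803]);b=np.array([a[1],-a[0]]);M=np.array([.5259,.1986])
for c in('top','side'):
  im,W=cloud(c);s=(W[...,:2]-M)@a;w=(W[...,:2]-M)@b;z=W[...,2]
  k=(s>-.13)&(s<-.02)&(abs(w)<.018)&(z>.205)&(z<.235)
  f=np.polyfit(s[k],z[k],1);print(c,k.sum(),'slope deg',np.degrees(np.arctan(f[0])),'z',np.median(z[k]),'min s',s[k].min(),'w mid',np.median(w[k]))
  k=(s>-.06)&(s<.06)&(abs(w)<.065)&(z>.11)&(z<.17);print('lid z',np.percentile(z[k],[5,50,95]))
"
```

```text
time: 16.55
tool_pos: [0.5333, 0.2417, 0.2153]
tool_rot: [0.0, 0.773, 0.634, -0.0]
contact_force: [1.3, 0.2, -6.1]
gripper_width: 0.247
grasp_force: 59.9
[0.53333741 0.24167505 0.2153082 ] [1.79999941e+02 4.12613584e-04 7.86865329e+01]
top 276 slope deg -0.2993042693056518 z 0.21836718847428654 min s -0.12390861791956864 w mid -0.0007454367103477491
lid z [0.13407948 0.13828382 0.14229505]
side 157 slope deg 1.5912049848905747 z 0.21970253425520553 min s -0.12521481694140854 w mid -0.0024733559330701494
lid z [0.13618935 0.13987761 0.14383845]
```

```bash
python3 -c "
from plant import manip
print(manip.job_done())"
```

```text
the job is handed in; nothing more can be done
None
```

I shut the lid fully and handed the job in with the bar still gripped at its balance point, level and still about 35 mm above the posts, block over the thick post and boss over the thin one; the hand-in call returned no verdict.

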